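# Heft the hairpin tins with tongs and hold up the full one

## Robot

A 6-joint arm with a two-finger parallel gripper is mounted at the origin on the work surface. World frame = base frame: x ahead of the robot, y to its left, z up, the work surface at z = 0. Lengths are in m, angles in rad, forces in N, time in s.
With the tool pointing down it reaches from about 0.35 to 0.875 m from the base axis. Payload 4.2 kg.
Tool frame: the origin (TCP) lies between the finger pads; the fingertips stand 22 mm ahead of it and the grasp point (between the pads) lies 3 mm ahead of it; z points along the fingers, y is the line along which they close (so a half turn about z gives the same grasp; the last joint's range is limited). The gripper opens to 85 mm and grips with 20 to 120 N. Pads are 22 mm wide; open, the fingers measure 114 mm over their backs; the gripper's body (76 mm by 85 mm) begins 54 mm behind the grasp point. The pads swing forward as they close: fully open they stand 13 mm farther back than shut.
Start: joints at [1.52, 0.385, 0.008, 0, -1.194, -0.259], TCP at [0.191, 0.595, 0.253] pointing down, gripper open.
Joint ranges: [-3.14, 3.14], [-1.21, 2.06], [-1.07, 1.41], [-3.16, 2.05], [-2.99, -0.16], [-3.1, 3.1]. Speed limits (rad/s): [2.79, 2.79, 3.14, 3.14, 3.14, 3.14].

## Interface

Orientations are given as a unit quaternion [w, x, y, z].
In Python, from plant import r gives the robot as it stands.
- The arm moves only by the tool jog_arm, called after "Emit:" by a JSON object that holds its "name" and its "arguments", one argument or row to a line. Schema: {"type":"object","properties":{"moves":{"type":"array","items":{"type":"object","properties":{"jaw":{"type":"number"},"pos":{"type":"array","items":{"type":"number"},"minItems":3,"maxItems":3},"rz":{"type":"number"}},"additionalProperties":false,"required":["jaw"]},"minItems":1,"maxItems":10},"only":{"type":"string"},"quiet":{"type":"boolean"},"lines":{"type":"string"}},"required":["moves"],"additionalProperties":false}. moves is a list of rows, 1 to 10 of them, each an object with the fields jaw (the finger opening in m), pos (a list: dx, dy, dz in fractions of the full range, 1 being 0.6 m), rz (a turn about the tool's z in shares of 60 degrees (1.0 is 60 degrees)); a field left out counts as zero (the opening has to be given); each row is the pose to reach, as a shift and turn from the pose commanded when the call began, along the tool's axes at that moment; what a row does not reach only later rows make up. A row lasts 1/12 s, in which the tool goes at most 0.0417 m and 0.125 rad, less where a joint would pass 70% of its speed; a pose out of reach is approached as far as the arm can. The fingers move at their own pace and stop on an object; the grip force is fixed at half the most. Time passes only in rows, so rows that do not move let the fingers close. The tool returns the time, the measured TCP pose, the force, the opening and the grip force at its end. only (a regular expression) keeps the lines of the reply that match it, lines (a string "A,B") keeps lines A to B, and quiet returns only ok. Shift and turn numbers lie between -1 and 1, and a call with a number outside is refused. Input that does not fit is refused with a message, and nothing moves.
- r.get_obs(): the state, without advancing time (a new reading comes with each control period).
- r.snapshot(name): name is "scene" or "top" or "wrist"; returns (picture, depth): 384x512x3 uint8, blue, green, red; 384x512 float32, m along the optical axis (not along the pixel's ray), 0 where there is no reading.
- r.get_calibration(name): a dict with "camera_matrix" (3x3 intrinsics, pixels), "xyz" and "attitude" of the camera in the world; the wrist camera has in their place "hand_eye" (4x4, takes a point from camera to tool coordinates, whose origin is the TCP and whose axes are the flange's). Camera axes: x right, y up, looking along -z (the intrinsics and any distortion apply to the point x, -y, -z); pixel columns grow to the right and rows downward; lengths in m; the calibration is good to about 2 mm. The wrist camera is an equidistant fisheye: a pixel r from the principal point sees the ray r / f radians off the axis. A picture is of the moment at which its call begins: read the wrist's pose just before it. get_calibration takes no time and is no camera call.
- r.finish_job(): hands the job in; it is judged then, once.
The state is a dict: "clock": time; "joints": joint angles; "joint_vel": joint speeds; "effort": joint torques, N m; "tool_pos": TCP position; "orientation": TCP orientation; "contact_force": force on the tool from outside, world axes, zero at the start; "torque": the same for the moment, N m; "grip_width": finger opening in m; "grip_force": force on a finger pad.
Only numpy, scipy, OpenCV 4.12 (cv2) and the standard library are available. Lean on these libraries where they do the work, as an engineer would, in place of code of your own. Each camera call takes 0.05 s, during which the arm holds its last target. There are 200 camera calls.

## Task

One of the two look-alike hairpin tins is full of steel hairpins and the other is empty: pick up the tongs, feel with them which tin is the heavy one, and finish holding that full tin in the tongs, upright and still, at least 10 cm clear of the table. The tins are freshly polished, so only the tongs may touch them, never the gripper; leave the empty tin standing on the table and do not tip a tin over or disturb the other things. The program finishes while still holding: nothing is put down at the end.

Things in the scene. Friction and masses are not known exactly. Their poses are not given: they have to be found in the camera images.
- tongs: Steel spring tongs, a U of 22 mm tall strip lying on its edge, 90 g, loose; red grip pads, red tips. Origin: underside, mid-way between the arms at the grip pads (balance point); x points to the tips, z up. Reaches from -92 mm (bow) to +92 mm (tips). Grip across y at the origin (flat for 20 mm fore and aft): 52 mm wide relaxed, 34 mm closed on a tin, when the arms are parallel.
- tongs_tip (a point): Point mid-way between the two tip cups (shallow V, they centre a tin), where a held tin's axis lies: 75 mm ahead of the tongs' origin, 11 mm above the underside. Clear gap between the tips: 62 mm relaxed, less 2 mm for each 1 mm of squeeze at the grip pads (50 mm at 46 mm grip width). Tips span about 88 mm over their backs when relaxed.
- tongs_arm (a joint): Squeeze of the tongs (rad): 0 relaxed, 0.08 at 46 mm grip width, 0.24 closed on a tin. The arms spring open: about 0.9 N at the grip pads per mm of squeeze there (5 N at 46 mm, enough to carry the tongs with open tips; 16 N closed on a tin). A grip of 30 to 60 N then leaves about 7 to 22 N at the tips.
- tin_1: Round polished aluminium hairpin tin with a knurled brass twist cap, 36 mm diameter, 46 mm tall overall, upright, loose. Origin: centre of its underside, z up. One of the two tins is full (185 to 265 g), the other empty (45 to 70 g); they look alike and neither name nor place tells which.
- tin_2: The other tin, same look and size: 36 mm diameter, 46 mm tall; origin at the centre of its underside, z up.
- kajal: Bystander: amber glass kajal holder with brass stopper, 32 mm diameter, 58 mm tall; origin at the centre of its underside.
- combs: Bystander: an orange and a blue plastic comb crossed together, 150 mm long each, 8 mm tall together; origin at the crossing, on the table.
- dish: Bystander: green ceramic trinket dish, 100 mm diameter, 24 mm tall; origin at the centre of its underside.
- jar: Bystander: blue cream jar, 52 mm diameter, 45 mm tall; origin at the centre of its underside.
- perfume: Bystander: amber perfume bottle, 34 mm diameter, 85 mm tall; origin at the centre of its underside.
- cover_knob (a point): Bystander: top area of the brass knob on the sliding wooden cover of the rectangular mirror (120 x 220 mm, 16 mm high, lying flat and fixed to the table); knob about 22 mm above the table; leave the cover as it is.

How it is judged:
On the way:
1. a tin is lifted clear of the table in the tongs, the tongs held by the gripper (((height (world z) of tin_1 above 0.008 m and contact force between tongs and tin_1 above 1 N and contact force between the fingers and tongs above 1 N) or (height (world z) of tin_2 above 0.008 m and contact force between tongs and tin_2 above 1 N and contact force between the fingers and tongs above 1 N))), for 0.2 s.
At the end, for the whole second after the job is handed in: The full tin is pressed by the tongs (over 1 N), underside over 100 mm up, within 0.35 rad of upright, still; the gripper holds the tongs (over 1 N), over 80 mm up. The empty tin (under 1.2 N on the table) stands within 0.1 rad of upright, still, nothing else touching it (((height (world z) of tin_1 above 0.1 m and angle between tin_1's own z axis and vertical below 0.35 rad and linear speed of tin_1 below 0.05 m/s and contact force between tongs and tin_1 above 1 N and height (world z) of tin_2 below 0.006 m and angle between tin_2's own z axis and vertical below 0.1 rad and linear speed of tin_2 below 0.02 m/s and contact force between tin_2 and anything else below 1.2 N and contact force between tongs and tin_2 below 0.05 N) or (height (world z) of tin_2 above 0.1 m and angle between tin_2's own z axis and vertical below 0.35 rad and linear speed of tin_2 below 0.05 m/s and contact force between tongs and tin_2 above 1 N and height (world z) of tin_1 below 0.006 m and angle between tin_1's own z axis and vertical below 0.1 rad and linear speed of tin_1 below 0.02 m/s and contact force between tin_1 and anything else below 1.2 N and contact force between tongs and tin_1 below 0.05 N)) and contact force between the fingers and tongs above 1 N and height (world z) of tongs above 0.08 m); the arm keeps its last pose, push and grip.
It fails at once if the gripper or arm touches a tin (contact force between any of the fingers, the arm and tin_1 above 0.3 N or contact force between any of the fingers, the arm and tin_2 above 0.3 N).
It fails at once if a tin is tipped over (more than 0.6 rad) (angle between any of tin_1, tin_2's own z axis and vertical above 0.6 rad).
It fails at once if a bystander is moved more than 20 mm (distance of any of kajal, combs, dish, jar, perfume, cover_knob from where it was at the start of the episode above 0.02 m).
It fails at once if the kajal holder or the perfume bottle is knocked over (angle between any of kajal, perfume's own z axis and vertical above 0.5 rad).
It also fails if it takes over 54 s, if anything falls off the work surface, if the arm or the gripper's body presses on something with over 40 N, if the wrist force passes 120 N, or if a joint passes its speed limit or range.

## Working session

There is one attempt and no reset: what is moved stays moved. The work goes in short steps, Python scripts to look and compute and a tool call to move; the robot and the scene stay as the last step left them, time stands still between calls to the robot, and variables do not carry over. Pictures are saved under pics/ and viewed, at most 10 in all, crops included, and the job is handed in when it is done.

```bash
ls; mkdir -p pics
```

Run:
```python
from plant import r
import cv2,numpy as np
o=r.get_obs();print(o)
for n in("top","scene"):
    p,d=r.snapshot(n);cv2.imwrite(f"pics/{n}0.png",p);np.save(f"pics/{n}0.npy",d);print(n,r.get_calibration(n))
print(r.get_calibration("wrist"))
```

```text
pics
plant.py
{'clock': 0.0, 'joints': array([ 1.51960416e+00,  3.85564755e-01,  6.62265268e-03, -4.90916571e-04,
       -1.19398587e+00, -2.58595370e-01]), 'joint_vel': array([ 0.00017158, -0.00123372, -0.0006481 ,  0.001008  , -0.00141031,
        0.00034161]), 'effort': array([ 8.22813399e-04, -3.92288840e+01,  1.88407338e+01,  4.18618083e+00,
       -4.55533256e-03,  7.04257474e-06]), 'tool_pos': array([0.19035659, 0.59474696, 0.25221653]), 'orientation': array([ 1.08371057e-03,  9.88013363e-01, -1.54364523e-01, -1.16586387e-04]), 'contact_force': array([ 0.00678172, -0.14509629,  0.12210057]), 'torque': array([0.06168642, 0.00945706, 0.01019913]), 'grip_force': 0.0, 'grip_width': 0.08540477344236154}
top {'camera_matrix': array([[451.75974003,   0.        , 255.7294123 ],
       [  0.        , 451.75974003, 192.8699153 ],
       [  0.        ,   0.        ,   1.        ]]), 'xyz': array([0.38648709, 0.07324904, 1.14333239]), 'attitude': array([ 0.71396125,  0.05900319, -0.06837189, -0.69433654])}
scene {'camera_matrix': array([[409.17282722,   0.        , 248.30651902],
       [  0.        , 409.17282722, 186.64932743],
       [  0.        ,   0.        ,   1.        ]]), 'xyz': array([ 1.3715677 , -0.08790324,  0.64828829]), 'attitude': array([0.68340518, 0.34193528, 0.28239972, 0.57990346])}
{'camera_matrix': array([[297.31863964,   0.        , 255.58929534],
       [  0.        , 297.31863964, 189.50522968],
       [  0.        ,   0.        ,   1.        ]]), 'hand_eye': array([[-4.39633837e-04,  9.53573346e-01,  3.01160557e-01,
         7.64884964e-02],
       [ 9.99999899e-01,  3.91708332e-04,  2.19521339e-04,
        -8.46767377e-04],
       [ 9.13625980e-05,  3.01160623e-01, -9.53573422e-01,
        -1.21656970e-01],
       [ 0.00000000e+00,  0.00000000e+00,  0.00000000e+00,
         1.00000000e+00]])}
```

View pics/top0.png

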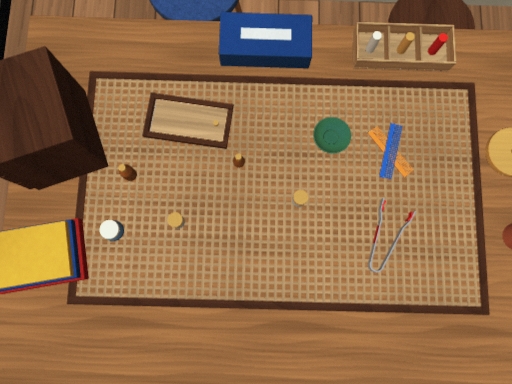

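View pics/scene0.png

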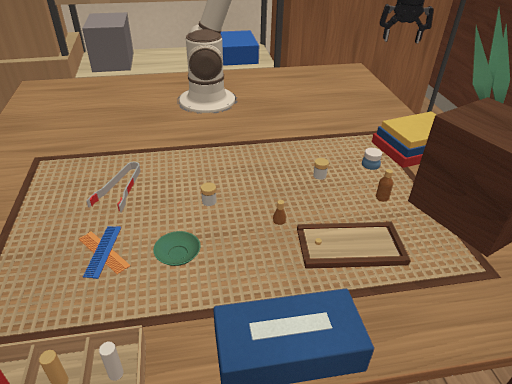

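Top view: the tongs have their bow at (375,270) and tips at (382,202) and (411,212). The tins are at (301,198) and (175,220), the kajal at (239,160), the perfume at (126,172) and the jar at (111,230).

Create h.py:
```python
import cv2,numpy as np
from scipy.spatial.transform import Rotation as R
from plant import r
def q(a): return R.from_quat(np.r_[a[1:],a[0]])
def pix(n,uv,d=None,z=None):
    """pixel -> world, by depth or on the plane at height z"""
    c=r.get_calibration(n);K=c["camera_matrix"];uv=np.atleast_2d(uv).astype(float)
    v=np.c_[(uv[:,0]-K[0,2])/K[0,0],-(uv[:,1]-K[1,2])/K[1,1],-np.ones(len(uv))]
    w=q(c["attitude"]).apply(v)
    t=d[uv[:,1].astype(int),uv[:,0].astype(int)] if z is None else (z-c["xyz"][2])/w[:,2]
    return c["xyz"]+w*np.reshape(t,(-1,1))
def proj(n,P):
    c=r.get_calibration(n);K=c["camera_matrix"]
    v=q(c["attitude"]).inv().apply(np.atleast_2d(P)-c["xyz"])
    return np.c_[K[0,2]+K[0,0]*v[:,0]/-v[:,2],K[1,2]+K[1,1]*v[:,1]/v[:,2]]
```

Run:
```python
from h import *
np.set_printoptions(precision=4,suppress=True)
im=cv2.imread("pics/top0.png");d=np.load("pics/top0.npy")
names=dict(tinA=(301,198),tinB=(175,220),kajal=(239,160),perf=(126,172),jar=(111,230),dish=(332,135),combs=(390,152),bow=(375,270))
for k,v in names.items(): print(k,pix("top",v,d)[0])
P=pix("top",np.stack(np.meshgrid(np.arange(512),np.arange(384)),-1).reshape(-1,2),d).reshape(384,512,3)
np.save("pics/P.npy",P)
print("floor",np.median(P[280:300,120:350,2]))
for k in("tinA","tinB"):
    u,v=names[k];w=P[v-14:v+15,u-14:u+15].reshape(-1,3);w=w[w[:,2]>.036];print(k,len(w),(w.min(0)+w.max(0))/2,w.mean(0),np.ptp(w,0))
b,g,rr=[im[...,i].astype(int) for i in range(3)]
m=((rr>120)&(g<70)&(b<70)).astype(np.uint8);m[:180]=0;m[:,:350]=0;m[:,430:]=0
n,l,s,c=cv2.connectedComponentsWithStats(m)
for i in range(1,n): print("red",c[i],s[i],np.median(P[l==i],0))
cv2.imwrite("pics/tongs.png",cv2.resize(im[180:290,350:430],None,fx=5,fy=5,interpolation=cv2.INTER_CUBIC))
```

```text
tinA [ 0.5775 -0.0509  0.0442]
tinB [0.5138 0.2561 0.0464]
kajal [0.6699 0.1054 0.0429]
perf [0.6268 0.3802 0.0601]
jar [0.4853 0.4094 0.0452]
dish [ 0.7546 -0.1354  0.0057]
combs [ 0.7123 -0.2865  0.0083]
bow [ 0.4072 -0.2371  0.0217]
floor 0.0008115512534240255
tinA 184 [0.4922 0.0037 0.5902] [ 0.5789 -0.0476  0.0528] [0.2113 0.139  1.1062]
tinB 195 [0.4602 0.1747 0.5899] [0.5148 0.2554 0.0575] [0.1475 0.2028 1.1068]
red [384.5 201.5] [384 201   2   2   2] [ 0.5784 -0.2645  0.0228]
red [382.75 208.25] [382 207   2   3   4] [ 0.5607 -0.2603  0.0218]
red [409.0968 216.1935] [405 212   8   9  31] [ 0.5437 -0.3288  0.0187]
red [375.5161 233.9032] [373 225   6  18  31] [ 0.4969 -0.2422  0.0135]
```

View pics/tongs.png

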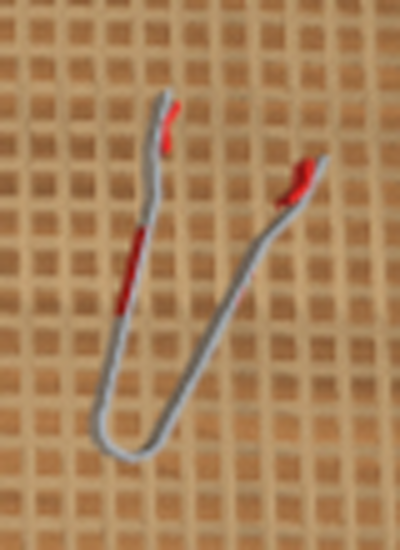

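The crop shows the tongs' outer bow at crop (122,457) and tip ends at (167,92) and (325,157). The pads are around (130,270) and (240,295).

Run:
```python
from h import *
np.set_printoptions(precision=4,suppress=True)
P=np.load("pics/P.npy")
for k,(u,v) in dict(tinA=(301,198),tinB=(175,220)).items():
    w=P[v-14:v+15,u-14:u+15].reshape(-1,3);w=w[(w[:,2]>.038)&(w[:,2]<.06)];print(k,len(w),(w.min(0)+w.max(0))/2,w.mean(0),np.ptp(w,0))
uv=np.array([(122,457),(167,92),(325,157),(128,270),(240,297)])/5+[350,180]-.4
w=pix("top",uv,z=.022);print(w)
tip=(w[1]+w[2])/2;x=tip-w[0];print("len",np.linalg.norm(x),"tip sep",np.linalg.norm(w[1]-w[2]))
x/=np.linalg.norm(x);yaw=np.arctan2(x[1],x[0]);print("axis",x,yaw,"from bow",w[0]+.092*x,"from tip",tip-.092*x,"pads mid",(w[3]+w[4])/2)
o=r.get_obs();M=q(o["orientation"]).as_matrix();print(M)
t=(w[0]+.092*x+tip-.092*x)/2
# tool y across arms = +-perp
p=np.array([-x[1],x[0],0])
for s in(1,-1): print("turn",np.arctan2(*(M.T@(s*p))[[0,1]]*[-1,1]), M.T@(s*p))
for z in(.15,.05,.011):print("shift",M.T@(np.r_[t[:2],z]-o["tool_pos"]))
```

```text
tinA 181 [ 0.5798 -0.0482  0.0455] [ 0.5801 -0.0484  0.0469] [0.036  0.0352 0.0139]
tinB 192 [0.5165 0.2578 0.0456] [0.5162 0.2573 0.0463] [0.0349 0.0366 0.0121]
[[ 0.4047 -0.2345  0.022 ]
 [ 0.5874 -0.2611  0.022 ]
 [ 0.5565 -0.3402  0.022 ]
 [ 0.4967 -0.2394  0.022 ]
 [ 0.4848 -0.2951  0.022 ]]
len 0.17987922808091159 tip sep 0.08495889345835231
axis [ 0.9299 -0.3679  0.    ] -0.3767352231536584 from bow [ 0.4902 -0.2684  0.022 ] from tip [ 0.4864 -0.2668  0.022 ] pads mid [ 0.4908 -0.2673  0.022 ]
[[ 0.9523 -0.305  -0.0005]
 [-0.305  -0.9523 -0.0019]
 [ 0.0001  0.002  -1.    ]]
turn -3.0748420965936805 [ 0.0667 -0.9978 -0.002 ]
turn 0.06675055699611288 [-0.0667  0.9978  0.002 ]
shift [0.5468 0.7302 0.1038]
shift [0.5468 0.73   0.2038]
shift [0.5468 0.7299 0.2428]
```

Units first: shifts go in shares of 0.6 m and turns go in shares of 60 degrees. So 0.3 m / 0.6 = 0.5, 0.25 m / 0.6 = 0.4167.

Emit:
{"name": "jog_arm", "arguments": {
  "moves": [
    {"jaw": 0.085, "pos": [0.5, 0.4167, 0.0833]},
    {"jaw": 0.085, "pos": [0.5, 0.4167, 0.0833]},
    {"jaw": 0.085, "pos": [0.5, 0.4167, 0.0833]},
    {"jaw": 0.085, "pos": [0.5, 0.4167, 0.0833]},
    {"jaw": 0.085, "pos": [0.5, 0.4167, 0.0833]},
    {"jaw": 0.085, "pos": [0.5, 0.4167, 0.0833]},
    {"jaw": 0.085, "pos": [0.5, 0.4167, 0.0833]},
    {"jaw": 0.085, "pos": [0.5, 0.4167, 0.0833]},
    {"jaw": 0.085, "pos": [0.5, 0.4167, 0.0833]},
    {"jaw": 0.085, "pos": [0.5, 0.4167, 0.0833]}
  ]
}}

```text
clock: 0.93
tool_pos: [0.4005, 0.2617, 0.2023]
orientation: [0.001, 0.988, -0.156, -0.001]
contact_force: [0.8, 0.6, 0.2]
grip_width: 0.085
grip_force: 0.0
```

Emit:
{"name": "jog_arm", "arguments": {
  "moves": [
    {"jaw": 0.085, "pos": [0.4117, 0.8, 0.09], "rz": 0.064},
    {"jaw": 0.085, "pos": [0.4117, 0.8, 0.09], "rz": 0.064},
    {"jaw": 0.085, "pos": [0.4117, 0.8, 0.09], "rz": 0.064},
    {"jaw": 0.085, "pos": [0.4117, 0.8, 0.09], "rz": 0.064},
    {"jaw": 0.085, "pos": [0.4117, 0.8, 0.09], "rz": 0.064},
    {"jaw": 0.085, "pos": [0.4117, 0.8, 0.09], "rz": 0.064},
    {"jaw": 0.085, "pos": [0.4117, 0.8, 0.09], "rz": 0.064},
    {"jaw": 0.085, "pos": [0.4117, 0.8, 0.09], "rz": 0.064},
    {"jaw": 0.085, "pos": [0.4117, 0.8, 0.09], "rz": 0.064},
    {"jaw": 0.085, "pos": [0.4117, 0.8, 0.09], "rz": 0.064}
  ]
}}

```text
clock: 1.77
tool_pos: [0.468, -0.1453, 0.1615]
orientation: [-0.0, 0.982, -0.187, -0.0]
contact_force: [1.0, 1.0, -0.4]
grip_width: 0.085
grip_force: 0.0
```

Create rel.py:
```python
# print the tool-axis shift and turn to reach x y z yaw (tool x heading), from the measured pose
import sys; from h import *
np.set_printoptions(precision=4,suppress=True)
x,y,z,yaw=map(float,sys.argv[1:]);o=r.get_obs();M=q(o["orientation"]).as_matrix()
print(o["clock"],"at",o["tool_pos"],"yaw",np.arctan2(M[1,0],M[0,0]),"tilt",M[:,2],"q",o["joints"],"F",o["contact_force"],o["grip_width"])
t=np.arctan2(M[1,0],M[0,0])-yaw
print("shift",M.T@(np.array([x,y,z])-o["tool_pos"]),"turn",(t+np.pi)%(2*np.pi)-np.pi)
```

```bash
python3 rel.py .4885 -.2675 .15 -.377
```

```text
1.7667 at [ 0.468  -0.1453  0.1615] yaw -0.3767317555466327 tilt [-0.0002  0.0001 -1.    ] q [ 0.031   0.2501 -0.4466 -0.0001 -0.8743  1.1631] F [ 1.004   0.9571 -0.4343] 0.08501539036432396
shift [0.064  0.1061 0.0115] turn 0.00026824445336748326
```

In the tool's units: 0.106 m / 0.6 = 0.1767, 0.064 m / 0.6 = 0.1067.

Emit:
{"name": "jog_arm", "arguments": {
  "moves": [
    {"jaw": 0.085, "pos": [0.1067, 0.1767, 0.0167]},
    {"jaw": 0.085, "pos": [0.1067, 0.1767, 0.0167]},
    {"jaw": 0.085, "pos": [0.1067, 0.1767, 0.0167]},
    {"jaw": 0.085, "pos": [0.1067, 0.1767, 0.0167]},
    {"jaw": 0.085, "pos": [0.1067, 0.1767, 0.0167]}
  ]
}}

```text
clock: 2.18
tool_pos: [0.4881, -0.2673, 0.1505]
orientation: [-0.0, 0.982, -0.189, -0.001]
contact_force: [-0.5, 0.5, -0.6]
grip_width: 0.0848
grip_force: 0.0
```

Run:
```python
from h import *
p,d=r.snapshot("wrist");cv2.imwrite("pics/w1.png",p);np.save("pics/w1.npy",d)
```

```bash
python3 rel.py .4885 -.2675 .025 -.377
```

```text
2.2333 at [ 0.4881 -0.2659  0.1509] yaw -0.3789936033130604 tilt [-0.0018  0.0008 -1.    ] q [-0.2074  0.3656 -0.303  -0.0005 -0.9041  1.3995] F [-0.8524 -0.3428 -0.0477] 0.08486664734525859
shift [0.0012 0.0013 0.1259] turn -0.0019936033130605324
```

View pics/w1.png

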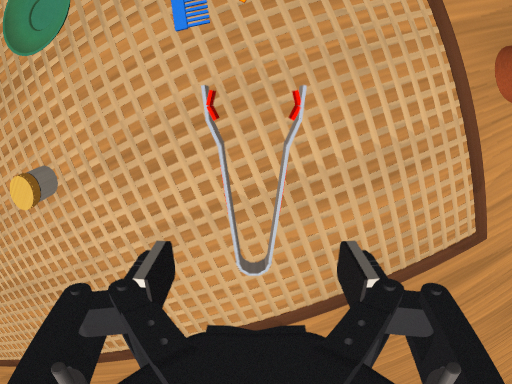

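The wrist view shows the tongs square in front of the gripper: bow edge at (254,273), tip ends at (206,87) and (305,87). I'll measure them in tool coordinates.

Add to h.py:
```python
def wtool(uv,z,o):
    """wrist pixels -> tool-frame points on world height z"""
    c=r.get_calibration("wrist");K=c["camera_matrix"];H=c["hand_eye"];uv=np.atleast_2d(uv).astype(float)
    a=(uv-K[:2,2])/K[0,0];th=np.linalg.norm(a,axis=1)[:,None];s=a/th*np.sin(th)
    v=np.c_[s[:,0],-s[:,1],-np.cos(th)]@H[:3,:3].T;M=q(o["orientation"]).as_matrix()
    t=(z-o["tool_pos"][2]-M[2]@H[:3,3])/(v@M[2])
    return H[:3,3]+v*t[:,None]
```

Run:
```python
from h import *
np.set_printoptions(precision=4,suppress=True)
o=r.get_obs()
w=wtool([(254,271),(206,87),(305,87),(222,147),(288,146),(240,255),(272,255)],.022,o);print(w)
tip=w[1:3].mean(0);print("len",tip[0]-w[0,0],"sep",w[2,1]-w[1,1],"origin x",tip[0]-.092,w[0,0]+.092,"ang",np.arctan2(tip[1]-w[0,1],tip[0]-w[0,0]))
w=wtool([(25,191)],.046,o);M=q(o["orientation"]).as_matrix();print("tinA",o["tool_pos"]+M@w[0])
```

```text
[[-0.0879 -0.0025  0.1291]
 [ 0.087  -0.0422  0.1288]
 [ 0.0869  0.0404  0.1288]
 [ 0.0354 -0.0296  0.1289]
 [ 0.0362  0.0268  0.1289]
 [-0.0693 -0.016   0.1291]
 [-0.0693  0.015   0.1291]]
len 0.17482189873181264 sep 0.08253204645713058 origin x -0.0050482714442266485 0.004129829823960707 ang 0.009052360099445773
tinA [ 0.5777 -0.0493  0.046 ]
```

In the tool's units: 0.125 m / 0.6 = 0.2083, 0.11 m / 0.6 = 0.1833.

Emit:
{"name": "jog_arm", "arguments": {
  "moves": [
    {"jaw": 0.085, "pos": [0, 0, 0.0667]},
    {"jaw": 0.085, "pos": [0, 0, 0.1333]},
    {"jaw": 0.085, "pos": [0, 0, 0.1833]},
    {"jaw": 0.085, "pos": [0, 0, 0.2083]},
    {"jaw": 0.085, "pos": [0, 0, 0.2083]},
    {"jaw": 0.046, "pos": [0, 0, 0.2083]},
    {"jaw": 0.046, "pos": [0, 0, 0.2083]},
    {"jaw": 0.046, "pos": [0, 0, 0.2083]},
    {"jaw": 0.046, "pos": [0, 0, 0.2083]},
    {"jaw": 0.046, "pos": [0, 0, 0.2083]}
  ]
}}

```text
clock: 3.07
tool_pos: [0.4906, -0.2657, 0.0295]
orientation: [0.0, 0.982, -0.187, 0.003]
contact_force: [-1.1, 1.6, 7.2]
grip_width: 0.0462
grip_force: 6.8
```

```bash
python3 rel.py .4885 -.2675 .025 -.377
```

```text
3.0667 at [ 0.4906 -0.2657  0.0295] yaw -0.37589388267555723 tilt [ 0.0052 -0.0015 -1.    ] q [-0.2055  0.5319 -0.4149  0.0007 -0.6186  1.3998] F [-1.1277  1.5915  7.1896] 0.046217818339626876
shift [-0.0013  0.0025  0.0045] turn 0.001106117324442657
```

In the tool's units: -0.08 m / 0.6 = -0.1333, -0.055 m / 0.6 = -0.0917.

Emit:
{"name": "jog_arm", "arguments": {
  "moves": [
    {"jaw": 0.046, "pos": [0, 0, -0.0167]},
    {"jaw": 0.046, "pos": [0, 0, -0.05]},
    {"jaw": 0.046, "pos": [0, 0, -0.0917]},
    {"jaw": 0.046, "pos": [0, 0, -0.1333]},
    {"jaw": 0.046, "pos": [0, 0, -0.1333]},
    {"jaw": 0.046, "pos": [0, 0, -0.1333]},
    {"jaw": 0.046, "pos": [0, 0, -0.1333]}
  ]
}}

```text
clock: 3.65
tool_pos: [0.4882, -0.2651, 0.1071]
orientation: [-0.0, 0.982, -0.188, 0.0]
contact_force: [0.7, -0.0, -2.0]
grip_width: 0.0463
grip_force: 5.5
```

```bash
python3 rel.py .4885 -.2675 .1 -.377
```

Run:
```python
from h import *
p,d=r.snapshot("wrist");cv2.imwrite("pics/w2.png",p);np.save("pics/w2.npy",d)
print(r.get_obs()["tool_pos"],r.get_obs()["contact_force"],r.get_obs()["torque"],r.get_obs()["grip_force"])
```

```text
3.65 at [ 0.4882 -0.2651  0.1071] yaw -0.3773651475964203 tilt [ 0.0002  0.0005 -1.    ] q [-0.206   0.4185 -0.3521 -0.0008 -0.8001  1.4   ] F [ 0.6633 -0.0214 -1.9522] 0.046315537930101125
shift [0.0011 0.0021 0.0071] turn -0.00036514759642036765
[ 0.48792075 -0.26505897  0.10638678] [-0.7155388   0.49878277 -0.30523031] [ 0.01356689 -0.0055645  -0.00729092] 5.545842216233723
```

View pics/w2.png

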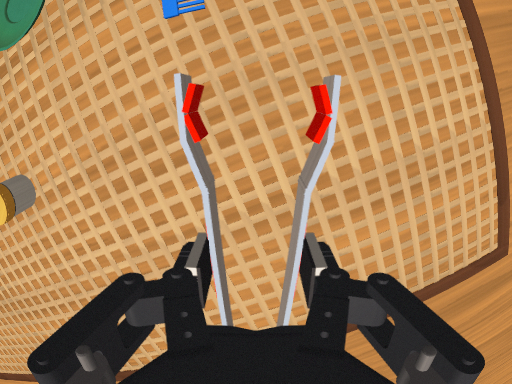

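The tongs are held level in the fingers with the tips open. The cup centres are at about (186,112) and (330,113), slightly right of the image centre.

Run:
```python
from h import *
np.set_printoptions(precision=4,suppress=True)
o=r.get_obs();z=o["tool_pos"][2]
for h in(.004,.0075,.011):
    w=wtool([(186,112),(331,113),(178,75),(337,77),(196,120),(317,120)],z-h,o);print(h,w[:,:2].round(4).tolist())
```

```bash
python3 rel.py .51 -.02 .14 -.377
```

```text
0.004 [[0.0714, -0.0304], [0.071, 0.0314], [0.0875, -0.0336], [0.0867, 0.0336], [0.0678, -0.0262], [0.0678, 0.0253]]
0.0075 [[0.0712, -0.0313], [0.0709, 0.0323], [0.0878, -0.0345], [0.087, 0.0346], [0.0675, -0.0269], [0.0675, 0.026]]
0.011 [[0.0711, -0.0321], [0.0707, 0.0332], [0.0881, -0.0354], [0.0873, 0.0356], [0.0673, -0.0276], [0.0673, 0.0267]]
3.7 at [ 0.4879 -0.2651  0.1064] yaw -0.37726377777552816 tilt [-0.0013  0.0008 -1.    ] q [-0.206   0.4196 -0.3527 -0.0007 -0.8     1.4   ] F [-0.7155  0.4988 -0.3052] 0.0460926973954632
shift [-0.0698 -0.236  -0.0335] turn -0.0002637777755283288
```

In the tool's units: -0.2345 m / 0.6 = -0.3908, -0.03 m / 0.6 = -0.05.

Emit:
{"name": "jog_arm", "arguments": {
  "moves": [
    {"jaw": 0.046, "pos": [-0.0167, -0.025, 0]},
    {"jaw": 0.046, "pos": [-0.05, -0.075, 0]},
    {"jaw": 0.046, "pos": [-0.0833, -0.1333, 0]},
    {"jaw": 0.046, "pos": [-0.1167, -0.2, 0]},
    {"jaw": 0.046, "pos": [-0.15, -0.2667, 0]},
    {"jaw": 0.046, "pos": [-0.1833, -0.325, 0]},
    {"jaw": 0.046, "pos": [-0.2083, -0.3667, 0]},
    {"jaw": 0.046, "pos": [-0.225, -0.3908, 0]},
    {"jaw": 0.046, "pos": [-0.225, -0.3908, 0]},
    {"jaw": 0.046, "pos": [-0.225, -0.3908, 0]}
  ]
}}

```text
clock: 4.53
tool_pos: [0.4488, 0.003, 0.1061]
orientation: [0.001, 0.983, -0.186, -0.001]
contact_force: [-0.3, 0.1, -1.0]
grip_width: 0.0461
grip_force: 5.5
```

Run:
```python
from h import *
o=r.get_obs();print(o["tool_pos"])
p,d=r.snapshot("wrist");cv2.imwrite("pics/w3.png",p);np.save("pics/w3.npy",d)
```

```bash
python3 rel.py .4488 .0025 .0375 -.377
```

```text
[0.44883394 0.00298961 0.10613141]
4.5833 at [0.4491 0.0023 0.1062] yaw -0.3760135384121166 tilt [-0.0018 -0.0007 -1.    ] q [ 0.3689  0.2678 -0.6061 -0.     -0.6988  0.826 ] F [-0.0146 -0.5524 -1.714 ] 0.04651525450071237
shift [-0.0002 -0.0002  0.0687] turn 0.0009864615878836247
```

View pics/w3.png

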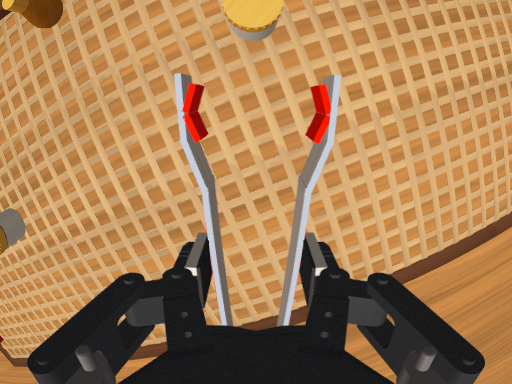

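The tin is centred ahead of the tips: cap edges at columns 222 and 285, cap centre at about (253,8).

Run:
```python
from h import *
np.set_printoptions(precision=4,suppress=True)
o=r.get_obs()
print(wtool([(222,8),(284,8),(253,8),(253,25)],.046,o))
```

```text
[[ 0.134  -0.0211  0.06  ]
 [ 0.1339  0.0163  0.06  ]
 [ 0.1335 -0.0024  0.06  ]
 [ 0.1223 -0.0024  0.06  ]]
```

Emit:
{"name": "jog_arm", "arguments": {
  "moves": [
    {"jaw": 0.046, "pos": [0, 0, 0.05]},
    {"jaw": 0.046, "pos": [0, 0, 0.0917]},
    {"jaw": 0.046, "pos": [0, 0, 0.115]},
    {"jaw": 0.046, "pos": [0, 0, 0.115]},
    {"jaw": 0.046, "pos": [0, 0, 0.115]}
  ]
}}

```text
clock: 5.0
tool_pos: [0.4492, 0.0011, 0.0371]
orientation: [0.001, 0.982, -0.188, -0.001]
contact_force: [0.6, 0.4, -0.1]
grip_width: 0.0462
grip_force: 5.5
```

```bash
python3 rel.py .5110 -.0225 .0375 -.377
```

```text
5.0 at [0.4492 0.0011 0.0371] yaw -0.37850970757113683 tilt [-0.0025 -0.0012 -1.    ] q [ 0.3663  0.3941 -0.6729  0.0004 -0.5066  0.8257] F [ 0.58    0.4038 -0.0847] 0.046161041751118806
shift [ 0.0661 -0.0009 -0.0005] turn -0.0015097075711367758
```

In the tool's units: 0.065 m / 0.6 = 0.1083, -0.002 m / 0.6 = -0.0033.

Emit:
{"name": "jog_arm", "arguments": {
  "moves": [
    {"jaw": 0.046, "pos": [0.025, -0.0033, 0]},
    {"jaw": 0.046, "pos": [0.05, -0.0033, 0]},
    {"jaw": 0.046, "pos": [0.075, -0.0033, 0]},
    {"jaw": 0.046, "pos": [0.095, -0.0033, 0]},
    {"jaw": 0.046, "pos": [0.1083, -0.0033, 0]},
    {"jaw": 0.046, "pos": [0.1083, -0.0033, 0]},
    {"jaw": 0.046, "pos": [0.1083, -0.0033, 0]}
  ]
}}

```text
clock: 5.58
tool_pos: [0.5108, -0.0201, 0.0384]
orientation: [-0.0, 0.982, -0.188, 0.0]
contact_force: [0.1, 0.5, -1.5]
grip_width: 0.0463
grip_force: 5.5
```

Run:
```python
from h import *
o=r.get_obs();print(o["tool_pos"])
p,d=r.snapshot("wrist");cv2.imwrite("pics/w4.png",p[0:300,100:420])
```

```text
[ 0.51078731 -0.02007901  0.03836657]
```

View pics/w4.png

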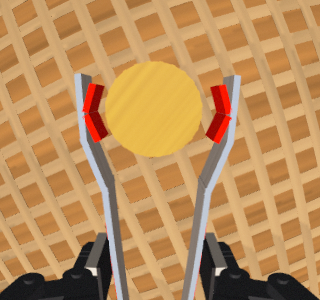

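The tin sits between the cups, cap centre at wrist pixel (254,109) and nearly centred. I'll check its x, then squeeze.

Create force.py:
```python
from h import *
F=[]
for i in range(6):
    r.snapshot("top");o=r.get_obs();F.append(np.r_[o["contact_force"],o["torque"]])
print("t",o["clock"],"F,T mean",np.mean(F,0).round(3),"std",np.std(F,0).round(2),"grip",o["grip_width"],o["grip_force"],o["tool_pos"])
```

Run:
```python
from h import *
o=r.get_obs();print(wtool([(254,109),(254,61),(254,157)],.046,o).round(4))
```

```bash
python3 force.py
```

```text
[[ 0.0724 -0.0014 -0.0078]
 [ 0.0909 -0.0014 -0.0078]
 [ 0.0538 -0.0014 -0.0078]]
t 5.9333 F,T mean [-0.016 -0.001 -0.886 -0.003  0.001 -0.006] std [0.53 0.38 0.47 0.02 0.02 0.02] grip 0.04632039220814909 5.5469574459129944 [ 0.51039914 -0.01952663  0.0379229 ]
```

Emit:
{"name": "jog_arm", "arguments": {
  "moves": [
    {"jaw": 0.042},
    {"jaw": 0.038},
    {"jaw": 0.035},
    {"jaw": 0.03},
    {"jaw": 0.02},
    {"jaw": 0.02},
    {"jaw": 0.02},
    {"jaw": 0.02}
  ]
}}

```text
clock: 6.6
tool_pos: [0.5109, -0.0196, 0.0379]
orientation: [-0.0, 0.982, -0.187, 0.0]
contact_force: [-0.1, 0.4, -0.4]
grip_width: 0.0326
grip_force: 61.3
```

Emit:
{"name": "jog_arm", "arguments": {
  "moves": [
    {"jaw": 0.02, "pos": [0, 0, -0.0167]},
    {"jaw": 0.02, "pos": [0, 0, -0.0333]},
    {"jaw": 0.02, "pos": [0, 0, -0.05]},
    {"jaw": 0.02, "pos": [0, 0, -0.05]},
    {"jaw": 0.02, "pos": [0, 0, -0.05]},
    {"jaw": 0.02, "pos": [0, 0, -0.05]}
  ]
}}

```text
clock: 7.1
tool_pos: [0.5104, -0.0198, 0.0679]
orientation: [-0.0, 0.982, -0.187, -0.0]
contact_force: [-0.7, -0.0, -3.1]
grip_width: 0.033
grip_force: 61.0
```

```bash
python3 force.py
```

```text
t 7.4 F,T mean [ 0.095  0.101 -2.754  0.055  0.14  -0.005] std [0.64 0.6  0.51 0.02 0.02 0.03] grip 0.03225587747696966 61.01098895072937 [ 0.51050501 -0.01977478  0.06746289]
```

The load is about 1.9 to 2.1 N by both force and moment, roughly 200 g, so this is the full tin. I'll lift it.

In the tool's units: -0.12 m / 0.6 = -0.2, -0.115 m / 0.6 = -0.1917.

Emit:
{"name": "jog_arm", "arguments": {
  "moves": [
    {"jaw": 0.02, "pos": [0, 0, -0.0167]},
    {"jaw": 0.02, "pos": [0, 0, -0.05]},
    {"jaw": 0.02, "pos": [0, 0, -0.0833]},
    {"jaw": 0.02, "pos": [0, 0, -0.1167]},
    {"jaw": 0.02, "pos": [0, 0, -0.15]},
    {"jaw": 0.02, "pos": [0, 0, -0.175]},
    {"jaw": 0.02, "pos": [0, 0, -0.1917]},
    {"jaw": 0.02, "pos": [0, 0, -0.2]},
    {"jaw": 0.02, "pos": [0, 0, -0.2]},
    {"jaw": 0.02, "pos": [0, 0, -0.2]}
  ]
}}

```text
clock: 8.23
tool_pos: [0.5102, -0.0197, 0.1873]
orientation: [0.0, 0.982, -0.187, -0.001]
contact_force: [-0.3, -0.2, -3.2]
grip_width: 0.0327
grip_force: 61.0
```

```bash
python3 force.py
```

Run:
```python
from h import *
p,d=r.snapshot("scene");cv2.imwrite("pics/s5.png",p)
```

```text
t 8.5333 F,T mean [-1.70e-01  1.91e-01 -2.60e+00  5.50e-02  1.27e-01 -2.00e-03] std [0.54 0.21 0.43 0.03 0.02 0.03] grip 0.03238950819480284 61.04361891746521 [ 0.51046718 -0.01977396  0.18708964]
```

View pics/s5.png

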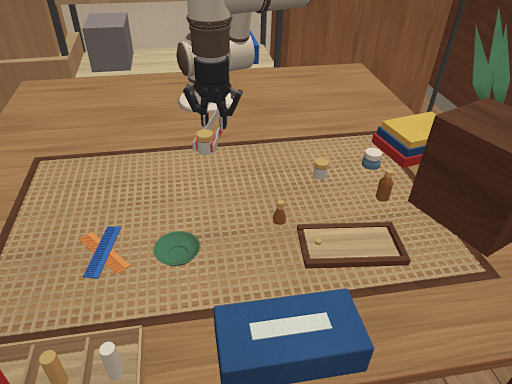

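The scene view shows the full tin held upright in the tongs at (205,142), about 15 cm up. The empty tin still stands at (321,168) and nothing else has moved.

```bash
python3 -c "from plant import r;print(r.finish_job())"
```

```text
the job is handed in; nothing more can be done
None
```

The full tin (about 200 g, felt with the tongs) is held upright in the tongs about 15 cm above the table; the other tin, never touched or weighed, still stands in place, and the job was handed in at about 8.6 s.

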